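# Reset a tripped breaker behind a push-latch flap

### The job

One of the small circuit breakers in the bench power distributor has tripped. With gentle fingertip pushes only, gripping nothing, press the front of the distributor's flap right down and let go so that its push latch pops it open, push the tripped breaker's toggle over to on like its neighbours (away from the sockets), then push the flap shut and press it right down until it stays latched. Leave the other breakers on and do not move the plugged-in adapters, the tin or the screwdriver.

Things in the scene. Friction and masses are not known exactly. Their poses are not given: they have to be found in the camera images.
- distributor: Grey mains distributor fixed to the bench, 190 deep (x) x 220 wide (y) x 105 mm high; origin: centre of underside, x from socket side to hinge side (roughly away from the robot). Near deck, 60 mm high, has three round sockets. Behind it (x -28 to 50, y -67 to 67) the breaker bay under the flap; 105 mm high housing left and right of the bay and behind it (x 50 to 95).
- bay (a point): Middle of the breakers' face (x 13, y 0 of the distributor), 84 mm above the bench: floor of the bay, flat out to its open front at x -28, except for the small latch housing, 95 mm high, at x -20 to -10, y 42 to 66. Toggles stand up from this face in a row along y, pitch 18 mm, pivots 82 mm above the bench, 32 mm from the hinge line.
- flap (a joint): Flap angle (rad): 0 latched, top flush 105 mm above the bench; 1.92 fully open, leaning back 20 degrees past vertical; negative pressed in, soft rubber stop from -0.09 (6 mm down at free edge). From latched, pressed below -0.075 and let go, it swings open in 1 to 3 s and stays. From open, pushed below -0.06 and let go, it latches at 0. Press to the stop: about 2 N at flush, 4 to 5 N at its rubber stop. Resists closing with under 2 N.
- flap_press (a point): Point on the grey flap's outer face, 13 mm from the free edge, midway along it: press here. Moves with the flap; axes: x from free edge to hinge, y along the hinge, z out of the outer face. Flap: 70 mm from hinge line to free edge (free edge towards the sockets), 128 wide, 3 thick; 7 mm skirt under the free edge and a 15 mm striker under that edge's left end.
- flap_hinge (a point): Middle of the flap's hinge line, 103.5 mm above the bench, at x 46, y 0 of the distributor, along its y; does not move. Open flap rises 66 mm above it and leans 24 mm back over the rear housing.
- mcb_a (a joint): Toggle of the tripped breaker: black, 11 mm wide, 6 thick, 15 long. About -0.6 rad: off, leaning towards the sockets, tip 94 mm above the bench; +0.6: on (end stop 0.62), leaning towards the hinge. Stays where it is left; moving it takes 2 to 3 N at the tip. Its place among the three narrow breakers varies.
- mcb_a_tip (a point): Middle of the tip of the tripped breaker's toggle.
- mcb_b (a joint): Toggle of a second narrow breaker of the same size, already on (about +0.6 rad).
- mcb_b_tip (a point): Middle of the tip of that toggle.
- mcb_c (a joint): Toggle of a third narrow breaker of the same size, already on (about +0.6 rad).
- mcb_c_tip (a point): Middle of the tip of that toggle.
- rcd (a joint): Wide toggle (29 mm) of the double-width residual-current switch at the left end of the row, same values, already on.
- adapter_l: Black plug-in adapter, 42 x 36 x 52 mm high, standing loose on the deck's left socket (x -61, y 70 of the distributor), top 112 mm above the bench; origin: centre of underside.
- adapter_r: White plug-in adapter, 40 x 44 x 46 mm high, standing loose on the right socket (x -61, y -70), top 106 mm above the bench; origin: centre of underside.
- tin: Round metal screw tin, 60 mm across, 34 high, on the bench right of the distributor; origin: centre of underside.
- driver: Screwdriver 170 mm long lying on the bench left of the distributor; origin near its middle.

How it is judged:
By the outcome, as a careful person would: the job done as asked, in the order asked, and still so for the second after the job is handed in, with the robot touching nothing.
It also fails if it takes over 48 s, if anything falls off the work surface, if the arm or the gripper's body presses on something with over 40 N, if the wrist force passes 120 N, or if a joint passes its speed limit or range.

### The arm

A 6-joint arm with a two-finger parallel gripper is mounted at the origin on the work surface. World frame = base frame: x ahead of the robot, y to its left, z up, the work surface at z = 0. Lengths are in m, angles in rad, forces in N, time in s.
With the tool pointing down it reaches from about 0.275 to 0.85 m from the base axis. Payload 19 kg.
Tool frame: the origin (TCP) lies at the very end of the fingers, on their centre line; the grasp point (between the pads) lies bot.grip_depth behind it (bot.grip_depth is the distance from the TCP to the grasp point, in m); z points along the fingers, y is the direction in which the jaws open and shut (so a half turn about z gives the same grasp; the last joint's range is limited). The gripper opens to 85 mm and grips with 20 to 120 N. Pads are 22 mm wide; open, the fingers measure 114 mm over their backs; the gripper's body (76 mm by 85 mm) begins 54 mm behind the grasp point. The pads swing forward as they close: fully open they stand 13 mm farther back than shut.
Start: joints at [1.106, 0.15, 1.437, -0, 1.554, -0.134], TCP at [0.187, 0.544, 0.231] pointing down, gripper open.
Joint ranges: [-2.8, 2.8], [-0.68, 2.1], [0.12, 2.68], [-1.39, 4.53], [0.16, 2.79], [-2.81, 2.81]. Speed limits (rad/s): [1.89, 1.89, 2.22, 3.01, 3.01, 3.01].

### API

Orientations are given as a rotation vector (axis times angle).
In Python, from plant import bot, hand, solver, readout, cams, job gives the robot as it stands. Calls block until the motion is done:
- bot.goto(position, orientation): joint-space move of the TCP to a pose.
- bot.move_l(position, attitude=None, feed=0.15, contact_N=None): straight line of the TCP; attitude=None keeps the orientation; feed is the mean speed in m/s. With contact_N (N) it stops when the force on the tool has changed by that much, and returns True; else False.
- bot.move_joints(angles): joint-space move.
- hand.set_gripper(opening, effort=None): finger opening in m; effort is the grip in N (None keeps the last); returns when the fingers have stopped.
- bot.wait(seconds).
- solver.ik(position, orientation): joint angles nearest the present ones, or None.
- readout.get_state(): the state.
- cams.get_image(name): name is "side" or "top" or "wrist"; returns a dict with "img" (384x512x3 uint8, red, green, blue), "fovy" (degrees; the focal length in pixels is half the picture's height over the tangent of half this angle, whatever the lens; pixels are square), "cx", "cy" (the principal point, pixels), "rvec" (rotation vector, rad) and "tvec" (3), from world to camera coordinates, as OpenCV has them. Camera axes: x right, y down, z forward; pixel columns grow to the right and rows downward; lengths in m; the calibration is good to about 2 mm. A picture is of the moment at which its call begins. There is no depth.
A pose or a line that the arm cannot do raises bot.MotionError and nothing moves.
- job.close_job(): hands the job in, once; it reports no verdict.
The state is a dict: "clock": time; "q": joint angles; "joint_velocities": joint speeds; "effort": joint torques, N m; "ee_pos": TCP position; "eef_rot": TCP orientation; "wrist_force": force on the tool from outside, world axes, zero at the start; "torque": the same for the moment, N m; "finger_gap": finger opening in m.
Only numpy, scipy, OpenCV 4.12 (cv2) and the standard library are available. Lean on these libraries where they do the work, as an engineer would, in place of code of your own. Each camera call takes 0.05 s, during which the arm holds its last target.

## Working session

There is one attempt and no reset: what is moved stays moved. The work goes in short steps, each a Python script; the robot and the scene stay as the last script left them, time stands still between calls to the robot, and variables do not carry over. Pictures are saved under pics/ and viewed, and the job is handed in when it is done.

```bash
ls; mkdir -p pics; python3 - <<'E'
from plant import bot, hand, solver, readout, cams, job
import cv2
s=readout.get_state(); print(s['clock'],s['ee_pos'],s['eef_rot'],s['finger_gap'],bot.grip_depth)
for n in ["side","top","wrist"]:
    d=cams.get_image(n); cv2.imwrite(f"pics/{n}0.png",d["img"][:,:,::-1]); print(n,d["fovy"],d["cx"],d["cy"],d["rvec"],d["tvec"])
E
```

```text
pics
0.0 [0.18666561 0.54360254 0.23066931] [-5.17183399e-01 -3.09838469e+00  1.86103830e-03] 0.08520489794749356 0.0187
side 47.91228240206206 252.29087030371784 191.08895722148904 [ 2.02087488 -0.6666966   0.39609436] [-0.37686011  0.23719342  0.60624156]
top 52.24975522977467 254.13550513774584 194.7752668635448 [ 2.16607039 -2.20068811  0.10441086] [0.04903421 0.50636178 0.95284629]
wrist 69.84501345736028 255.5521530298754 193.8390301780656 [-2.37764928 -1.6985852  -0.22120434] [-0.5750887  -0.03279945  0.37735932]
```

View pics/side0.png

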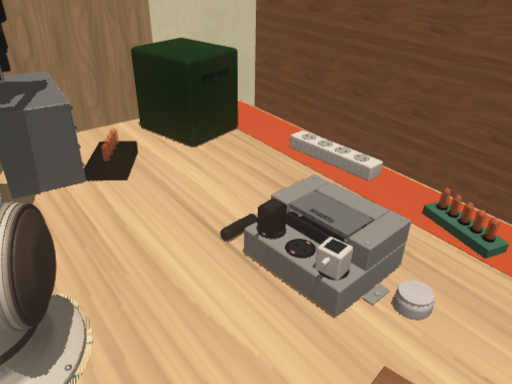

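View pics/top0.png

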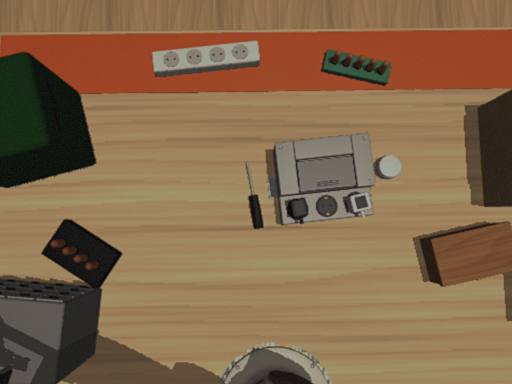

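View pics/wrist0.png

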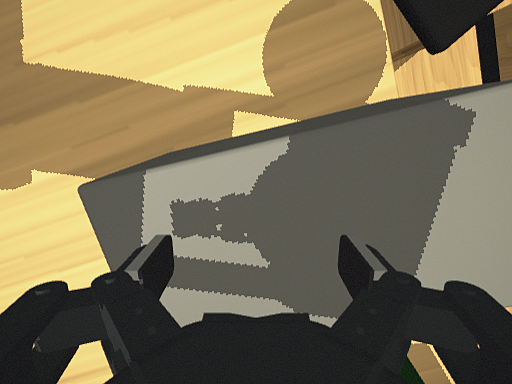

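The side view shows the distributor at about (325,238). The top view shows it at about (325,178), turned slightly, with the flap closed. I'll zoom in to get its corners.

```bash
python3 - <<'E'
import cv2
a=cv2.imread("pics/top0.png")[120:236,235:410]; cv2.imwrite("pics/topz.png",cv2.resize(a,None,fx=4.5,fy=4.5,interpolation=cv2.INTER_CUBIC))
a=cv2.imread("pics/side0.png")[165:310,215:415]; cv2.imwrite("pics/sidez.png",cv2.resize(a,None,fx=4,fy=4,interpolation=cv2.INTER_CUBIC))
E
```

```text
(no output)
```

View pics/topz.png

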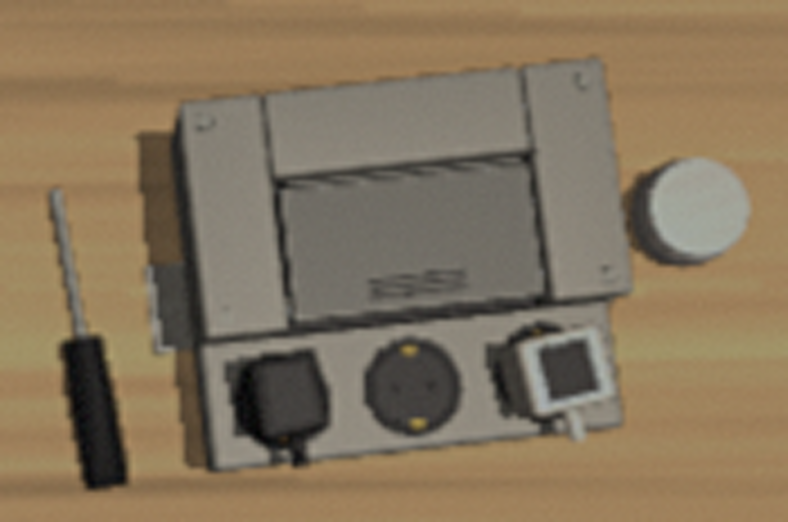

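View pics/sidez.png

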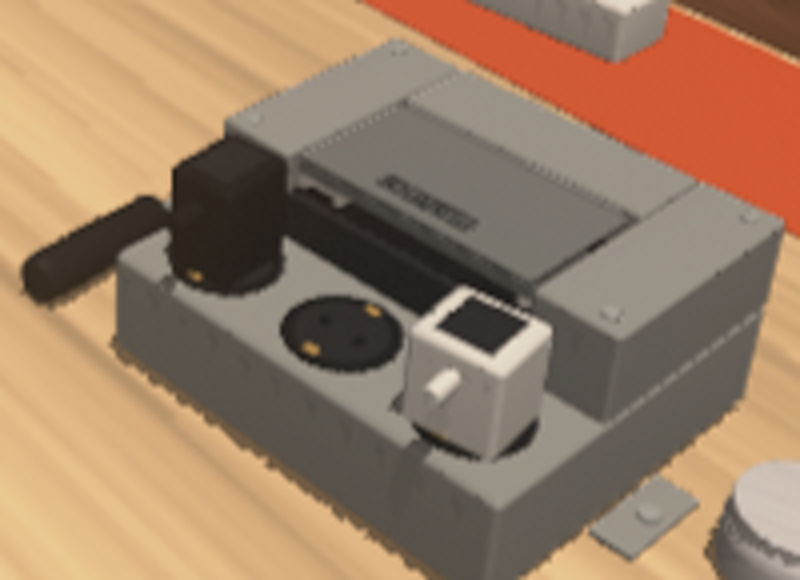

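```bash
cat > h.py <<'E'
import numpy as np, cv2
from scipy.spatial.transform import Rotation as R
def K(d):
    f=192/np.tan(np.radians(d['fovy'])/2); return np.array([[f,0,d['cx']],[0,f,d['cy']],[0,0,1.]])
def cast(d,uv,z):
    Rm=cv2.Rodrigues(np.array(d['rvec'],float))[0]; t=np.array(d['tvec'],float)
    c=-Rm.T@t; r=Rm.T@np.linalg.inv(K(d))@np.array([uv[0],uv[1],1.])
    return c+r*(z-c[2])/r[2]
def proj(d,P):
    return cv2.projectPoints(np.atleast_2d(np.array(P,float)),np.array(d['rvec'],float),np.array(d['tvec'],float),K(d),None)[0][:,0]
E
python3 - <<'E'
from h import *
from plant import cams
M=np.array([[95,110,105],[95,-110,105],[-28,-110,105],[-28,110,105],[-95,110,60],[-95,-110,60]])/1000
Z={'top':([(182,103),(603,58),(631,293),(200,340),(212,470),(622,424)],4.5,(235,120)),
'side':([(398,40),(783,222),(612,335),(228,120),(118,257),(497,510)],4,(215,165))}
allm=[];allw=[]
def fit(m,w):
    mc,wc=m.mean(0),w.mean(0);a=m-mc;b=w-wc
    y=np.arctan2((a[:,0]*b[:,1]-a[:,1]*b[:,0]).sum(),(a*b).sum())
    Rm=np.array([[np.cos(y),-np.sin(y)],[np.sin(y),np.cos(y)]]);t=wc-Rm@mc
    return y,t,w-(m@Rm.T+t)
for n in Z:
    d=cams.get_image(n);p,f,o=Z[n]
    w=np.array([cast(d,((u+.5)/f-.5+o[0],(v+.5)/f-.5+o[1]),m[2])[:2] for (u,v),m in zip(p,M)])
    y,t,r=fit(M[:,:2],w);print(n,y,t,'\n',(r*1000).round(1));allm.append(M[:,:2]);allw.append(w)
y,t,r=fit(np.vstack(allm),np.vstack(allw));print(y,t)
E
```

```text
top 0.08950247324038083 [ 0.53663433 -0.12348083] 
 [[-1.5 -2.7]
 [-0.7 -0.4]
 [ 0.2  1.3]
 [-0.7  1.7]
 [ 0.8 -0.5]
 [ 1.9  0.5]]
side 0.09062104552806532 [ 0.53537483 -0.12432693] 
 [[-1.5 -2.8]
 [-2.4  2.4]
 [ 0.6  5.2]
 [ 2.1 -2.4]
 [ 0.9 -3.5]
 [ 0.3  1.2]]
0.09005733219169927 [ 0.53600458 -0.12390392]
```

```bash
cat >> h.py <<'E'
YAW=0.0900; T=np.array([0.5360,-0.1239,0.])
RD=R.from_euler('z',YAW).as_matrix()
def W(x,y,z): return RD@(np.array([x,y,z])/1000)+T   # distributor mm -> world m
def D(p): return RD.T@(np.array(p)-T)*1000
def att(tilt=0,twist=0):
    "tool down, jaws along distributor x; tilt>0: fingers point towards the hinge"
    m=np.column_stack([[0,1,0],[1,0,0],[0,0,-1.]])
    return (R.from_matrix(RD)*R.from_euler('y',-tilt)*R.from_matrix(m)).as_rotvec()
def snap(cams,n,name,box=None,f=1):
    d=cams.get_image(n);a=d['img'][:,:,::-1]
    if box: a=a[box[1]:box[3],box[0]:box[2]]
    cv2.imwrite(f'pics/{name}.png',cv2.resize(a,None,fx=f,fy=f,interpolation=cv2.INTER_CUBIC));return d
E
python3 - <<'E'
from plant import bot, hand, solver, readout, cams, job
from h import *
print(solver.ik(W(-11,0,150),att()))
hand.set_gripper(0.0,20)
bot.goto(W(-11,0,150),att())
s=readout.get_state();print(s['clock'],D(s['ee_pos']),s['finger_gap'],s['wrist_force'],s['q'])
snap(cams,'side','s1',(200,100,420,310),2.8);snap(cams,'wrist','w1');
E
```

```text
[-0.37631112  0.1188626   1.63935606  0.          1.38337399 -0.46631112]
3.6833 [-10.76390199   0.62433288 150.09326676] 0.00017796095707460849 [-0.14147841 -0.2427625   0.09607089] [-3.75155773e-01  1.18748723e-01  1.63928816e+00  1.47267680e-04
  1.38342000e+00 -4.66275668e-01]
```

View pics/s1.png

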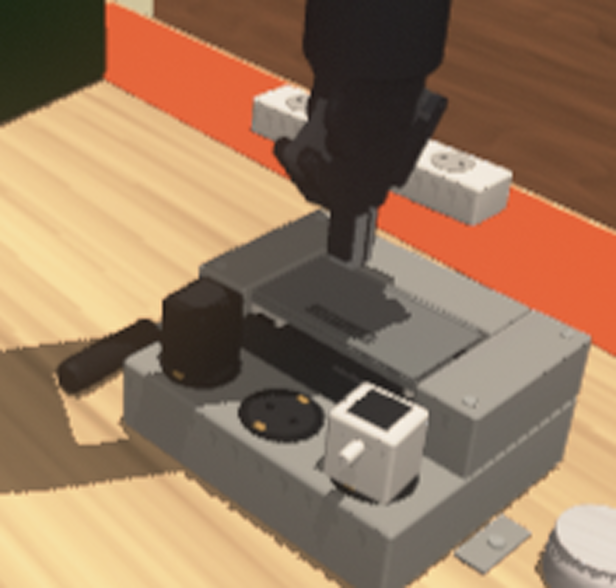

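View pics/w1.png

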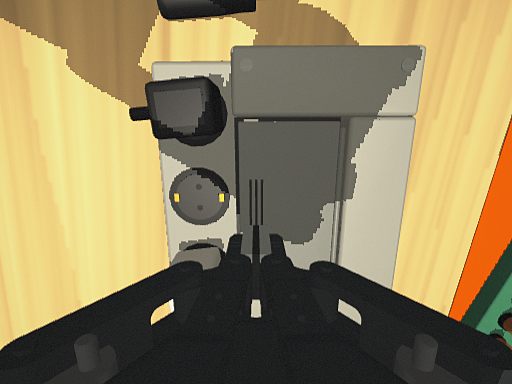

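The side view has the closed fingertips at about (350,265) above the front of the flap. In the wrist view they're at about (256,250), near the free edge by the vent slots. Next I press.

```bash
python3 - <<'E'
from plant import bot, hand, solver, readout, cams, job
from h import *
A=att()
f0=readout.get_state()['wrist_force'][2]
bot.move_l(W(-11,0,115),A,feed=.12)
f0=readout.get_state()['wrist_force'][2]
c=bot.move_l(W(-11,0,100),A,feed=.02,contact_N=1.2)
s=readout.get_state();print('contact',c,D(s['ee_pos']),s['wrist_force']-0,f0,s['clock'])
z=D(s['ee_pos'])[2]
for i in range(14):
    z-=0.6; bot.move_l(W(-11,0,z),A,feed=.02)
    s=readout.get_state();f=s['wrist_force'][2]-f0;print(round(D(s['ee_pos'])[2],2),round(f,2))
    if f>7.0 or z<97: break
bot.move_l(W(-90,0,180),A,feed=.3)
s=readout.get_state();print(s['clock'])
bot.wait(1.5)
snap(cams,'side','s2',(200,100,420,310),2.8);snap(cams,'top','t2',(235,100,410,236),4.5)
E
```

```text
contact True [-1.10589154e+01 -1.36823764e-03  1.03848367e+02] [ 1.05772958 -1.07320923  2.52477925] -0.06591981116023654 4.7833
103.32 3.44
102.66 2.98
102.06 4.16
101.43 3.84
100.85 4.07
100.3 4.86
99.82 5.99
99.4 8.42
7.3083
```

View pics/s2.png

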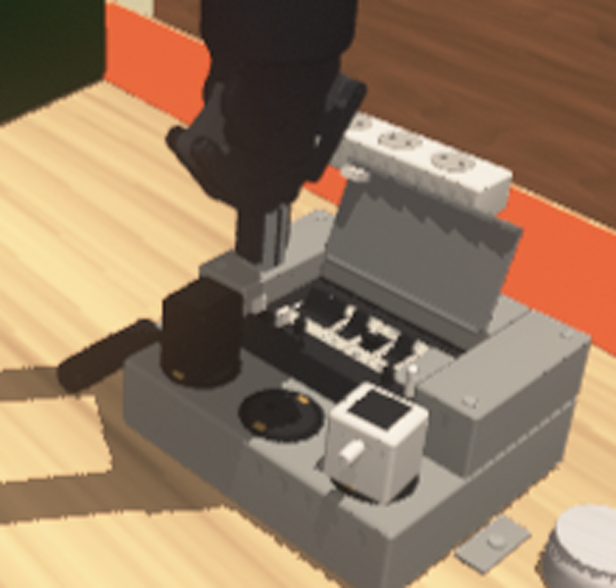

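View pics/t2.png

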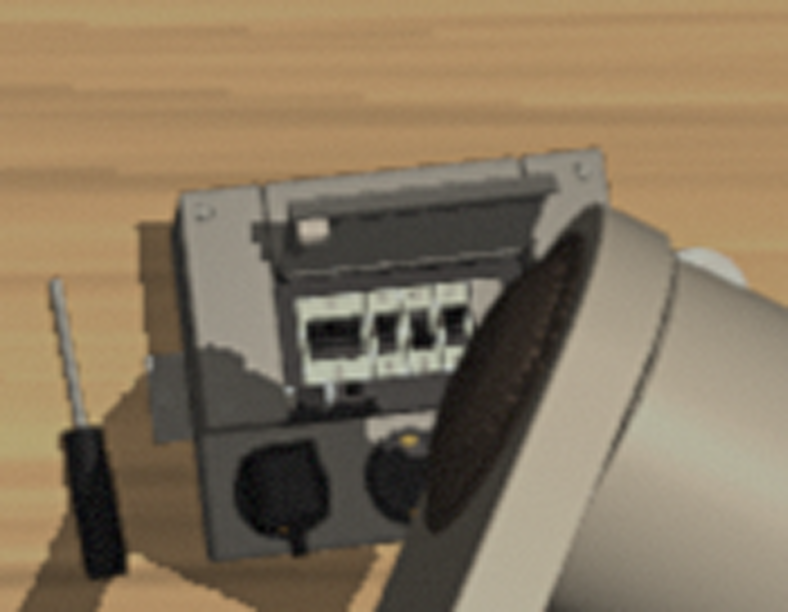

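The flap is open; in the side view it stands at about (420,250). The top view has the toggles at about (333,340), (388,330), (421,330) and (456,322). I'll zoom in further to find the tripped one.

```bash
python3 - <<'E'
from plant import bot, hand, solver, readout, cams, job
from h import *
def z(n,box,f,out):
    d=cams.get_image(n);a=d['img'][:,:,::-1][box[1]:box[3],box[0]:box[2]]
    a=np.clip(a.astype(float)*1.6,0,255).astype(np.uint8)
    return d,cv2.resize(a,None,fx=f,fy=f,interpolation=cv2.INTER_CUBIC)
d,a=z('top',(297,155,347,190),14,'');cv2.imwrite('pics/t3.png',a)
e,b=z('side',(290,190,365,245),10,'')
def pt(im,dd,o,f,P,c):
    u,v=proj(dd,P)[0]; cv2.circle(im,(int((u+.5-o[0])*f),int((v+.5-o[1])*f)),4,c,-1)
for y in np.arange(-54,55,18):
    print(y,proj(d,W(22.5,y,94.4))[0].round(1),proj(d,W(5.5,y,94.4))[0].round(1))
cv2.imwrite('pics/s3.png',b)
snap(cams,'wrist','w3')
E
```

```text
-54 [347.4 166.5] [348.4 173.8]
-36 [339.7 167.4] [340.7 174.6]
-18 [332.1 168.2] [333.  175.4]
0 [324.4 169. ] [325.3 176.2]
18 [316.7 169.8] [317.5 177. ]
36 [309.  170.6] [309.8 177.8]
54 [301.3 171.4] [302.1 178.6]
```

View pics/t3.png

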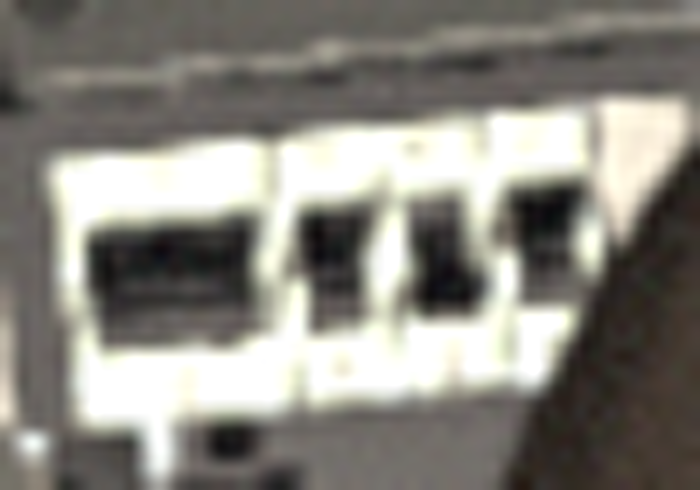

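View pics/s3.png

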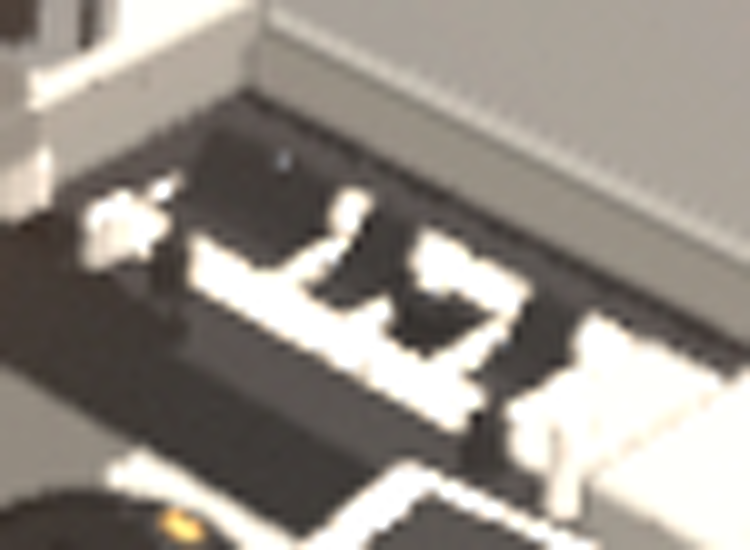

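View pics/w3.png

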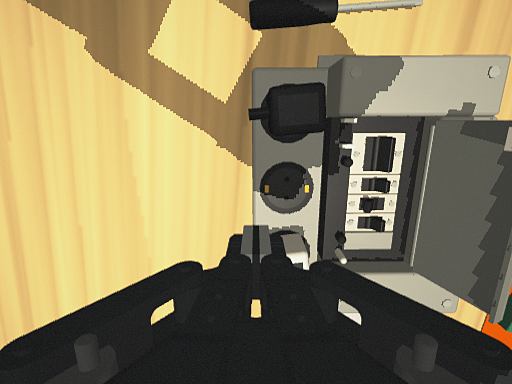

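In the brightened top view the middle narrow toggle, tip at (448,290), leans towards the sockets. Its neighbours at (340,222) and (548,205) lean towards the hinge. The wrist view agrees, at (370,204). The tripped breaker is therefore at y ≈ -8.5 mm, and I'll push it next.

```bash
python3 - <<'E'
from plant import bot, hand, solver, readout, cams, job
from h import *
A=att(); Y=-8.5; Z=90
S=lambda: readout.get_state()
bot.move_l(W(-42,Y,120),A,feed=.2); bot.move_l(W(-42,Y,Z),A,feed=.12)
f0=np.array(S()['wrist_force'])
c=bot.move_l(W(3,Y,Z),A,feed=.025,contact_N=1.6)
s=S();p=D(s['ee_pos']);print('contact',c,p.round(2),RD.T@(s['wrist_force']-f0),s['clock'])
x=p[0]; n=0
while c and n<12:
    x+=1.5; n+=1
    bot.move_l(W(x,Y,Z),A,feed=.03)
    s=S();F=RD.T@(s['wrist_force']-f0);q=D(s['ee_pos']);print(q.round(2),F.round(2))
    if -F[0]>9: break
snap(cams,'side','s4',(200,100,420,310),2.8)
bot.move_l(W(-42,Y,Z+1),A,feed=.15)
bot.move_l(W(-70,-8,190),A,feed=.25)
print(S()['clock'])
snap(cams,'wrist','w5',(300,100,460,270),3.5);d=snap(cams,'top','t5',(297,155,347,190),14)
E
```

```text
contact True [-2.12 -8.44 89.61] [-2.89811968 -0.7808281   2.04062518] 11.425
[-0.97 -8.47 90.  ] [-5.26 -0.15  5.09]
[ 0.57 -8.52 90.24] [-7.64  0.33  7.01]
[ 2.36 -8.59 90.42] [-5.27  0.62  9.27]
[ 4.06 -8.6  90.46] [-3.55 -0.12  7.73]
[ 5.36 -8.59 90.51] [-7.35 -0.28  9.36]
[ 5.76 -8.61 90.54] [-23.6    1.66  16.5 ]
14.0083
```

View pics/w5.png

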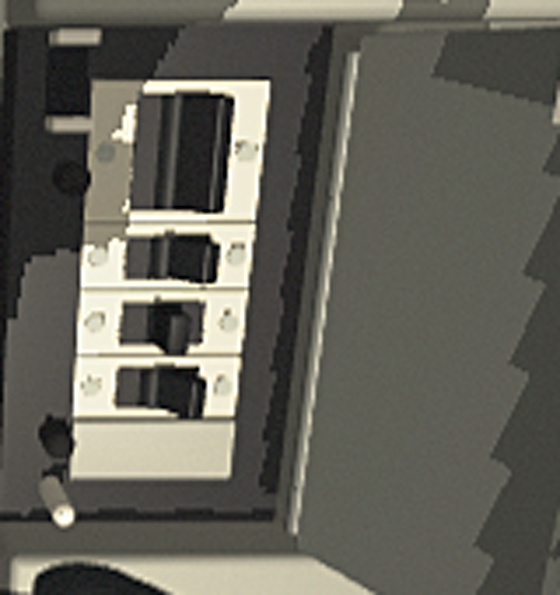

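View pics/t5.png

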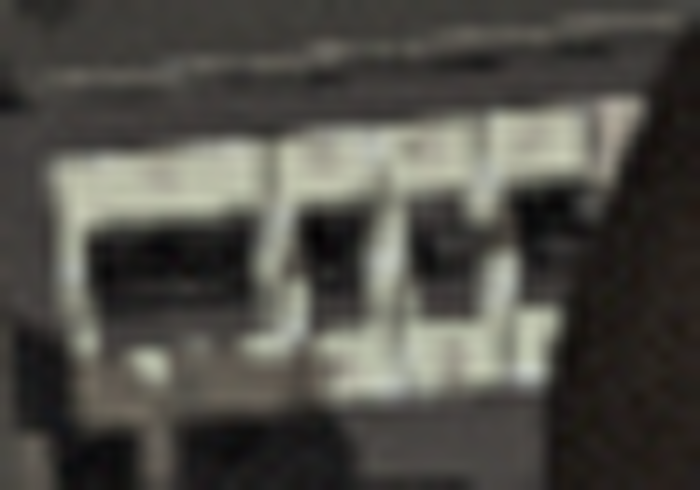

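View pics/s4.png

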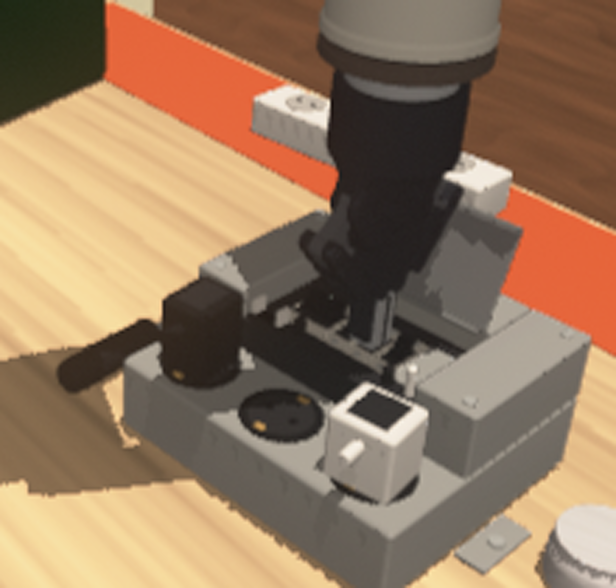

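In the wrist view the tripped toggle, at (170,322), is only about halfway. The side view shows the finger linkage at (445,215) against the open flap, and that is what stopped the push at 24 N. I'll turn the jaws across the hinge, tilt the tool back and try again.

```bash
cat >> h.py <<'E'
def att2(tilt=0):
    "jaws along distributor -y"
    m=np.column_stack([[1,0,0],[0,-1,0],[0,0,-1.]])
    return (R.from_matrix(RD)*R.from_euler('y',-tilt)*R.from_matrix(m)).as_rotvec()
E
python3 - <<'E'
from plant import bot, hand, solver, readout, cams, job
from h import *
A=att2(.15); Y=-8.5; Z=90
S=lambda: readout.get_state()
print(R.from_rotvec(A).apply([0,0,1]), S()['clock'], solver.ik(W(-42,Y,150),A))
bot.goto(W(-42,Y,150),A); bot.move_l(W(-42,Y,Z),A,feed=.15)
f0=np.array(S()['wrist_force'])
c=bot.move_l(W(5,Y,Z),A,feed=.03,contact_N=1.8)
s=S();p=D(s['ee_pos']);print('contact',c,p.round(2),RD.T@(s['wrist_force']-f0),s['clock'])
x=p[0]; n=0
while c and n<12 and x<8:
    x+=1.; n+=1
    bot.move_l(W(x,Y,Z),A,feed=.03)
    s=S();F=RD.T@(s['wrist_force']-f0);q=D(s['ee_pos']);print(q.round(2),F.round(2))
    if -F[0]>11: break
snap(cams,'side','s6',(200,100,420,310),2.8)
bot.move_l(W(-42,Y,Z+2),A,feed=.2)
bot.move_l(W(-70,-8,190),A,feed=.25)
print(S()['clock'])
snap(cams,'wrist','w6');d=snap(cams,'top','t6',(297,155,347,190),14)
E
```

```text
[ 0.14883332  0.01343128 -0.98877108] 14.1083 [-0.46919855 -0.02723703  1.79976287  0.08384273  1.24272142  0.98959062]
contact True [ 2.55 -8.38 89.61] [-0.28803309 -0.53854527 -0.83592175] 17.4333
[ 3.37 -8.42 89.8 ] [-1.76  0.16 -1.42]
[ 4.47 -8.44 89.89] [-2.76  0.53 -2.16]
[ 5.57 -8.49 89.96] [-1.88  0.38 -1.51]
[ 6.64 -8.52 90.04] [-2.48  0.28 -0.43]
[ 7.66 -8.55 90.06] [-2.62 -0.28 -0.93]
[ 8.67 -8.53 90.07] [-2.33 -1.47 -0.96]
19.9417
```

View pics/s6.png

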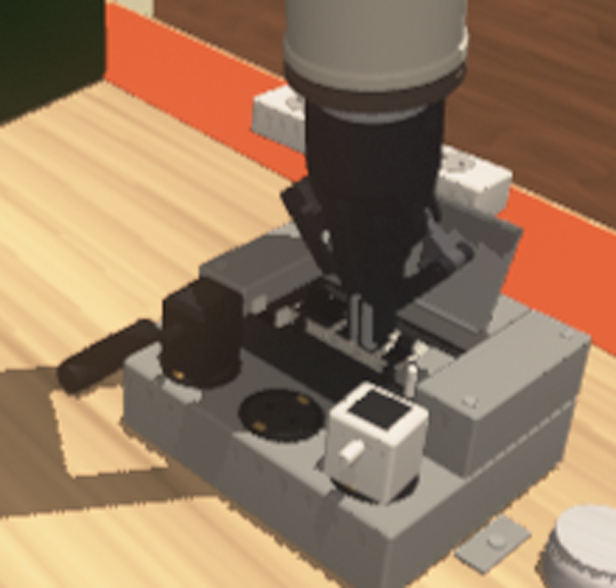

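View pics/w6.png

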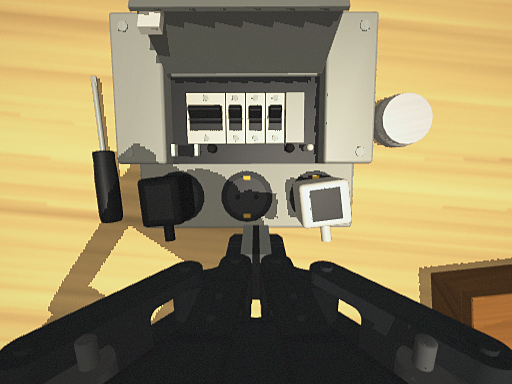

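View pics/t6.png

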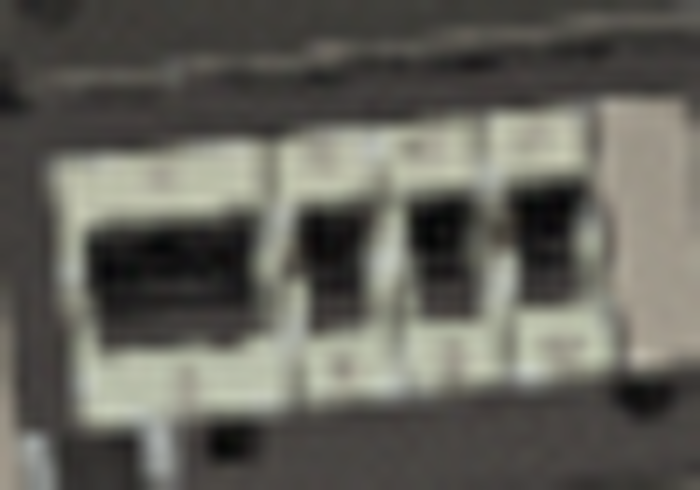

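```bash
python3 - <<'E'
import cv2,numpy as np
a=cv2.imread('pics/w6.png')[85:155,175:315].astype(float)
a=np.clip(a*1.8,0,255).astype(np.uint8);cv2.imwrite('pics/w6z.png',cv2.resize(a,None,fx=5.5,fy=5.5,interpolation=cv2.INTER_CUBIC))
E
```

```text
(no output)
```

View pics/w6z.png

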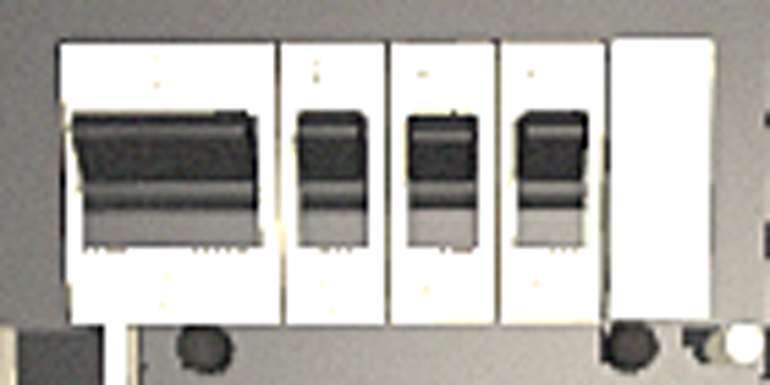

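The top view and the zoomed wrist view show the middle toggle's tip at row 115, against 113 for its neighbours. It is on and aligned with them, so next I push the flap shut from behind.

```bash
python3 - <<'E'
from plant import bot, hand, solver, readout, cams, job
from h import *
A=att2(0); h=11
S=lambda: readout.get_state()
bot.move_l(W(-40,0,205),A,feed=.25)
bot.move_l(W(100,0,205),A,feed=.3)
bot.move_l(W(100,0,156),A,feed=.2)
f0=np.array(S()['wrist_force']);print(S()['clock'])
def rep(t):
    s=S();print(t,D(s['ee_pos']).round(1),(RD.T@(s['wrist_force']-f0)).round(1),round(s['clock'],2))
bot.move_l(W(47.5+h,0,156),A,feed=.1);rep('vert')
for th in [1.3,1.05,.8,.55,.3,.12]:
    r=53+13*(1.57-th)/1.57
    bot.move_l(W(46-r*np.cos(th)+1.5*np.sin(th)+h,0,103.5+r*np.sin(th)+1.5*np.cos(th)),A,feed=.1);rep(th)
snap(cams,'side','s7',(200,100,420,310),2.8)
E
```

```text
21.4
vert [ 59.   -0.2 157. ] [ 0.9 -0.6  1.2] 21.97
1.3 [ 44.   -0.  157.3] [-0.1 -2.   1.2] 22.27
1.05 [ 29.9   0.  154. ] [1.2 0.6 0.6] 22.56
0.8 [ 16.9  -0.  147.2] [1.3 0.3 0.9] 22.86
0.55 [  5.5   0.  137. ] [ 0.7 -0.1  1.4] 23.16
0.3 [ -3.3   0.  123.7] [-1.1 -0.6  0.8] 23.47
0.12 [ -7.4   0.  112.8] [-0.3  0.1  1.5] 23.73
```

View pics/s7.png

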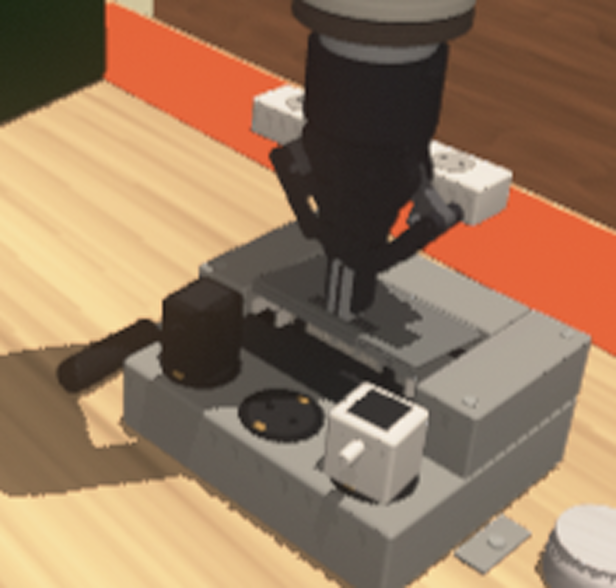

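The side view shows the flap nearly shut, with the fingertips on its outer face at about (350,310). Next I press it down.

```bash
python3 - <<'E'
from plant import bot, hand, solver, readout, cams, job
from h import *
A=att2(0)
S=lambda: readout.get_state()
f0=S()['wrist_force'][2]-1.0
bot.move_l(W(-11,0,105),A,feed=.06)
z=105.
for i in range(14):
    z-=.7; bot.move_l(W(-11,0,z),A,feed=.02)
    s=S();f=s['wrist_force'][2]-f0;print(D(s['ee_pos']).round(2),round(f,2))
    if f>9 or z<96.5: break
bot.wait(.2);print(S()['wrist_force'][2]-f0,D(S()['ee_pos'])[2])
bot.move_l(W(-11,0,150),A,feed=.15)
bot.move_l(W(-90,0,200),A,feed=.25)
bot.wait(1.5);print(S()['clock'])
snap(cams,'side','s8',(200,100,420,310),2.8);snap(cams,'wrist','w8')
snap(cams,'top','t8',(235,100,410,236),4.5)
E
```

```text
[-1.1080e+01 -3.0000e-02  1.0438e+02] 1.55
[-1.0990e+01 -1.0000e-02  1.0362e+02] 2.04
[-1.1000e+01 -3.0000e-02  1.0285e+02] 1.68
[-1.1000e+01 -4.0000e-02  1.0218e+02] 3.36
[-1.0940e+01 -2.0000e-02  1.0154e+02] 2.79
[-1.0940e+01 -2.0000e-02  1.0082e+02] 4.08
[-1.0910e+01 -2.0000e-02  1.0017e+02] 5.03
[-1.087e+01 -2.000e-02  9.965e+01] 7.99
[-1.084e+01 -6.000e-02  9.916e+01] 9.33
10.013044613346947 99.18560600481788
29.0417
```

View pics/s8.png

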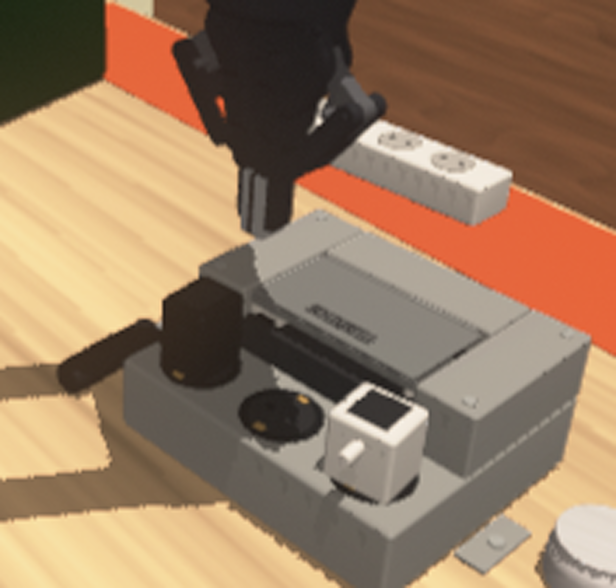

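View pics/w8.png

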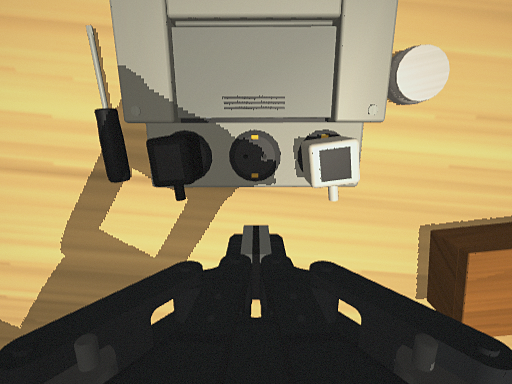

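The flap is flush and latched: at about (380,300) in the side view and (255,72) in the wrist view. The adapters, tin and screwdriver sit where they were, so I'm handing in.

```bash
python3 - <<'E'
from plant import job
print(job.close_job())
E
```

```text
the job is handed in; nothing more can be done
None
```

The job is done and handed in: the tripped breaker is back on and the flap is latched shut. It took about 29 s on the robot clock, using only pushes with the closed fingertips.

- **Opening the flap:** I pressed its front down to the rubber stop with about 8 N and let go, and it popped open.
- **Breaker:** The tripped one was the middle of the three narrow breakers. The first push stopped halfway at about 24 N, apparently because the finger linkage met the open flap. I turned the gripper 90 degrees, tilted it back and pushed again at under 3 N.
- **Closing the flap:** I swept it shut from behind, pressed it to the stop with about 10 N and let go.

**Last checks:**
- **Flap:** It was flush and still closed well over a second after release.
- **Toggles:** All four were seen leaning to the on side before I closed the flap. The reset toggle's tip showed about 0.4 pixel short of its neighbours (roughly 0.03 rad by eye). I did not feel its end stop and could not look again with the flap shut.
- **Other items:** The adapters, tin and screwdriver looked unmoved by eye; I did not measure them.

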